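Shut off and unload a flowmeter from its test bay

ROBOT

A 6-joint arm with a two-finger parallel gripper is mounted at the origin on the work surface. World frame = base frame: x ahead of the robot, y to its left, z up, the work surface at z = 0. Lengths are in m, angles in degrees, forces in N, time in s.
With the tool pointing down it reaches from about 0.35 to 0.875 m from the base axis. Payload 4.2 kg.
Tool frame: the origin (TCP) lies midway between the tips of the shut fingers; the grasp point (between the pads) lies 19 mm behind it; y points along the fingers, z is the direction in which the jaws open and shut, and the axes are right-handed (so a half turn about y gives the same grasp; the last joint's range is limited). The gripper opens to 87 mm and grips with 3 to 60 N. Pads are 19 mm wide; open, the fingers measure 117 mm over their backs; the gripper's body (75 mm by 190 mm) begins 51 mm behind the grasp point.
Start: joints at [-56.402, 22.042, 0.453, 0, -68.411, -14.817], TCP at [0.201, -0.592, 0.223] pointing down, gripper open.
Joint ranges: [-179.83, 179.83], [-69.29, 118.12], [-61.27, 80.66], [-181.25, 117.63], [-171.15, -9.14], [-177.46, 177.46]. Speed limits (degrees/s): [159.86, 159.86, 180, 180, 180, 180].

INTERFACE

Orientations are given as [roll, pitch, yaw] about the fixed x, y, z axes, in that order (R = Rz(yaw) Ry(pitch) Rx(roll)).
In Python, from workcell import env gives the robot as it stands. The module is installed in compiled form; this text tells all that it offers. Calls block until the motion is done:
- env.goto(position, orientation): joint-space move of the TCP to a pose.
- env.move_straight(position, rotation=None, rate=0.15, force_limit=None): straight line of the TCP; rotation=None keeps the orientation; rate is the mean speed in m/s. With force_limit (N) it stops when the force on the tool has changed by that much, and returns True; else False.
- env.set_joints(angles): joint-space move.
- env.gripper_to(opening, grasp_force=None): opening from 0.0 (shut) to 1.0 (fully open); grasp_force is the grip in N (None keeps the last); returns when the fingers have stopped.
- env.dwell(seconds).
- env.inverse_kinematics(position, orientation): joint angles nearest the present ones, or None.
- env.read_state(): the state.
- env.grab_frame(name): name is "scene" or "top" or "wrist"; returns a dict with "image" (420x560x3 uint8, blue, green, red), "fx", "fy", "cx", "cy" (pixels), "position" and "orientation" of the camera in the world. Camera axes: x right, y up, looking along -z (the intrinsics and any distortion apply to the point x, -y, -z); pixel columns grow to the right and rows downward; lengths in m; the calibration is good to about 2 mm. The wrist camera is an equidistant fisheye: a pixel r from the principal point sees the ray r / f radians off the axis. A picture is of the moment at which its call begins. There is no depth.
A pose or a line that the arm cannot do raises env.Unreachable and nothing moves.
- env.close_job(): hands the job in, once; it reports no verdict.
Trained networks look in a picture, given as the dict that the camera call returned (one of the last four; its "shot" number tells which), for a name from the list of things; names that differ only in an ending like _2 or _b are one class to them, and where a whole thing is asked for, a point or a joint stands for the part that bears it (a point fixed in the world has none). Each returns a list of dicts, best first, with "score" (0 to 1); they miss things now and then, are a little off and sometimes report something else, mostly with a low value. They report only what shows in the picture. A call takes as long as a camera call. They do not tell look-alikes from the thing itself.
- env.search_frame(picture, thing): "xyz" ([x, y, z] in m, in world coordinates, good to about 4 mm: the middle of the surface that is visible of it).
- env.trace(picture, thing): "mask" (420x560 bool, what is visible of it).
The state is a dict: "clock": time; "joint_positions": joint angles; "qvel": joint speeds; "joint_torque": joint torques, N m; "position": TCP position; "tool_rot": TCP orientation; "force": force on the tool from outside, world axes, zero at the start; "wrist_torque": the same for the moment, N m; "opening": opening from 0.0 (shut) to 1.0 (fully open).
Only numpy, scipy, OpenCV 4.12 (cv2) and the standard library are available. Lean on these libraries where they do the work, as an engineer would, in place of code of your own. Each camera call takes 0.05 s, during which the arm holds its last target.

TASK

Two flowmeters are on test, each in its own bay with a toggle valve at the robot's end. Shut off the bay of the flowmeter with the longer tube by flipping its toggle over centre until it snaps to the other side; only then lift that flowmeter out and set it down gently, dial up, flat on the floor of the empty end of the shallow tray. Leave the other flowmeter and its toggle as they are.

Things in the scene. Friction and masses are not known exactly. Their poses are not given: they have to be found in the camera images.
- toggle_long (a joint): toggle lever of the bay that holds the long-tube flowmeter. 0 = on (start; leans to the bay's +y side), 1.1 rad = off (leans to the bay's -y side), upright at 0.55. A spring holds it at either end: pushed level at the knob it resists with up to about 12 N at first, less and less towards upright, then snaps over by itself once past upright. Hinge along the bay's x, at bay (-118, 0, 48) mm.
- toggle_long_tip (a point): centre of that lever's round black knob (26 mm diameter) at the end of a steel rod 12 mm thick; 75 mm from the hinge. Start: 112 mm above the table, 39 mm to the bay's +y side of the hinge; the highest it passes is 123 mm.
- bay_long: fixed test bay under the long-tube flowmeter: dark steel base plate 300 (x) x 150 (y) x 15 mm, origin under its centre, x away from the robot. Toggle housing 50 x 80 mm, 45 mm high (its steel pivot barrel 57 mm), centred at x -118 mm; upright aluminium coupling block at x -74 to -58 mm, 34 mm wide, 67 mm high.
- cradle_long (a point): where the long-tube flowmeter's underside rests: top of a rubber pedestal 24 mm wide, 35 mm above the table, at bay x 12 mm, y 0; the flowmeter lies along the bay's x. Two small cheeks 68 mm further in x, 34 mm apart and 51 mm high, stand loosely beside the tube. Nothing holds the flowmeter: lift it straight up at least 80 mm to clear.
- meter_long_grip (a point): long-tube flowmeter: middle of the free part of its steel valve block (32 mm wide in y, 32 high), 16 mm above the flat underside. z up through the dial, x along the tube. Block x -51 to +29 mm, tube (28 mm thick) to x +124, inlet nut to x -71. Round gauge, 40 mm across, on the block at x -41, dial 38 mm above this point; green knob out to y -36 at x -36. 0.45 kg. Pinch the block here across y.
- toggle_short (a joint): toggle lever of the other bay (same lever); 0 = on and it must stay on.
- bay_short: the other fixed test bay, same build, under the short-tube flowmeter.
- meter_short_grip (a point): grip point of the short-tube flowmeter (same build, 145 mm long in all where the long one is 195 mm); stays in its bay.
- tray: shallow fixed open tray, 310 (x) x 180 (y) mm outside, walls 5 mm thick, 30 mm high, floor 5 mm above the table; origin under its centre. A loose round gauge (52 mm across, 22 mm high) lies at about x +115 mm, so x -150 to +85 mm is free: the flowmeter lying lengthwise, tube to +x, fits with its grip point at about tray x -60 mm, y 0.
There are look-alikes about, which are no part of the job. What is shaped like the part that bears meter_long_grip but orange is not meant.

How it is judged:
By the outcome, as a careful person would: the job done as asked, in the order asked, and still so for the second after the job is handed in, with the robot touching nothing.
It also fails if it takes over 59 s, if anything falls off the work surface, if the arm or the gripper's body presses on something with over 40 N, if the wrist force passes 120 N, or if a joint passes its speed limit or range.

## Working session

There is one attempt and no reset: what is moved stays moved. The work goes in short steps, each a Python script; the robot and the scene stay as the last script left them, time stands still between calls to the robot, and variables do not carry over. Pictures are saved under pics/ and viewed, and the job is handed in when it is done.

```bash
mkdir -p pics
python3 - <<'E'
from workcell import env
import cv2
s=env.read_state(); print(s['clock'],s['position'],s['tool_rot'],s['opening'])
for n in ("scene","top"):
    f=env.grab_frame(n); cv2.imwrite(f"pics/{n}0.png",f["image"]); print(n,f["fx"],f["cx"],f["cy"],f["position"],f["orientation"],f['shot'],[k for k in f])
    for t in ("toggle_long","meter_long_grip","bay_long","tray","toggle_long_tip","cradle_long","meter_short_grip","toggle_short"):
        try: print(t,[(round(d["score"],2),[round(float(v),3) for v in d["xyz"]]) for d in env.search_frame(f,t)])
        except Exception as e: print(t,e)
print(env.read_state()['clock'])
E
```

```text
0.0 [ 0.20102035 -0.59113475  0.22144037] [-8.98718083e+01  5.36489498e-03  1.87681245e+01] 1.001105646780697
scene 495.95758484675315 273.07663906671473 202.66439905879324 [ 1.04463008 -0.38304724  1.02031519] [38.90888719  0.42580325 57.49449721] 1 ['image', 'fx', 'fy', 'cx', 'cy', 'position', 'orientation', 'shot']
toggle_long [(0.75, [0.425, -0.266, 0.111])]
meter_long_grip [(0.95, [0.231, -0.338, 0.029]), (0.59, [0.572, -0.291, 0.063])]
bay_long [(0.84, [0.549, -0.299, 0.013])]
tray [(0.86, [0.546, 0.299, 0.01]), (0.51, [0.554, -0.305, 0.012])]
toggle_long_tip [(0.6, [0.422, -0.266, 0.109])]
cradle_long [(0.6, [0.551, -0.303, 0.017]), (0.57, [0.414, 0.011, 0.107])]
meter_short_grip [(0.73, [0.548, -0.007, 0.066])]
toggle_short [(0.77, [0.416, 0.009, 0.109])]
top 411.63601873243323 274.99845265283614 211.9553175817505 [ 3.35353014e-01 -1.10453905e-05  9.82263251e-01] [  5.11398284  -1.69982908 -89.68201084] 2 ['image', 'fx', 'fy', 'cx', 'cy', 'position', 'orientation', 'shot']
toggle_long []
meter_long_grip [(0.74, [0.228, -0.338, 0.025]), (0.68, [0.558, -0.285, 0.062]), (0.49, [0.515, -0.272, 0.013])]
bay_long [(0.82, [0.516, -0.273, 0.016]), (0.64, [0.558, -0.28, 0.059])]
tray [(0.61, [0.54, 0.301, 0.006]), (0.3, [0.417, -0.254, 0.117]), (0.23, [0.519, -0.01, 0.017])]
toggle_long_tip []
cradle_long [(0.89, [0.515, -0.272, 0.013])]
meter_short_grip [(0.68, [0.543, 0.002, 0.069])]
toggle_short [(0.57, [0.416, 0.02, 0.118])]
0.9
```

View pics/scene0.png

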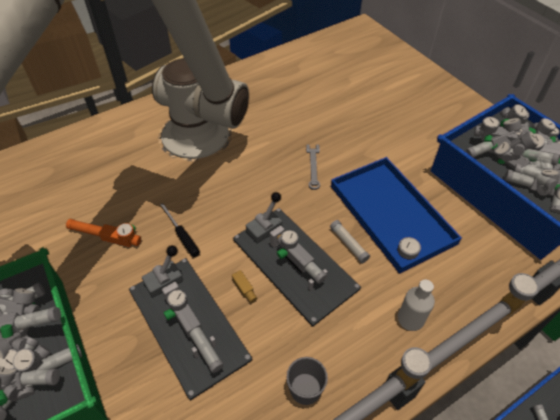

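View pics/top0.png

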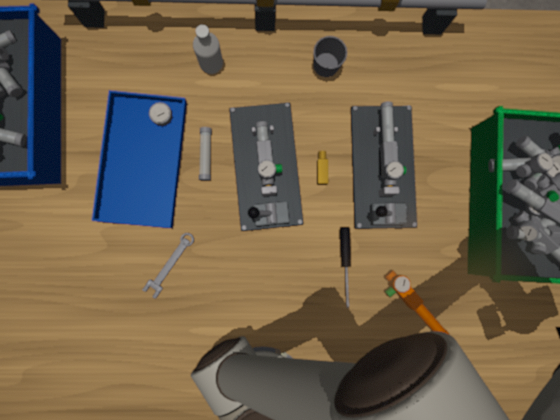

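The top view shows +x up and +y left. The meter-like items are:
- Long meter: scene (190,330), top (390,150).
- Short meter: scene (300,255), top (265,155).
- Orange look-alike: scene (103,233), top (415,300).
- Loose meters in the green bin (scene (30,340), top (530,190)) and the blue bin (scene (515,145), top (10,90)).

I choose the long grey meter in the right-hand bay, at y≈-0.28, and check it in close crops.

Run:
```python
import cv2,numpy as np
a=cv2.imread("pics/top0.png"); b=cv2.imread("pics/scene0.png")
def c(im,x0,y0,w,h,k,n):
    o=cv2.resize(im[y0:y0+h,x0:x0+w],None,fx=k,fy=k,interpolation=cv2.INTER_CUBIC)
    for i in range(0,w,20):
        cv2.line(o,(i*k,0),(i*k,6),(0,255,255),1); cv2.putText(o,str(x0+i),(i*k,16),0,.35,(0,255,255),1)
    for i in range(0,h,20):
        cv2.line(o,(0,i*k),(6,i*k),(0,255,255),1); cv2.putText(o,str(y0+i),(8,i*k+4),0,.35,(0,255,255),1)
    cv2.imwrite(f"pics/{n}.png",o)
c(a,340,95,90,140,4,"c_top_long"); c(b,125,235,130,165,3,"c_scene_long"); c(a,85,85,110,150,4,"c_top_tray")
```

```text
(no output)
```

View pics/c_top_long.png

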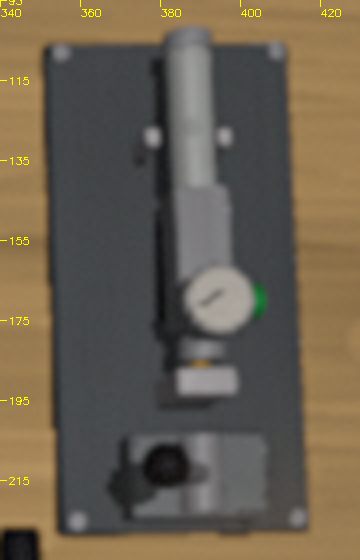

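View pics/c_scene_long.png

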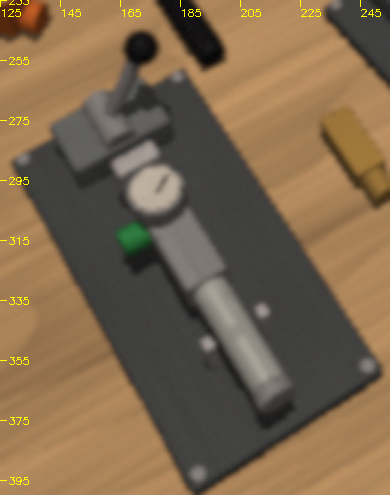

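View pics/c_top_tray.png

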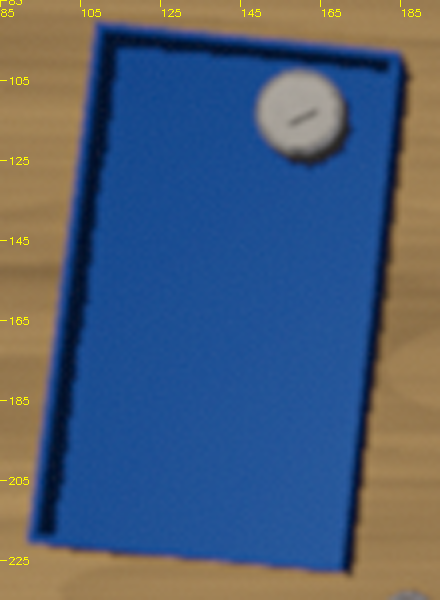

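```bash
cat > h.py <<'E'
import numpy as np, cv2
from scipy.spatial.transform import Rotation as R
from scipy.optimize import least_squares
TOP=dict(f=411.636,c=(274.998,211.955),p=np.array([0.335353,-1.1e-5,0.982263]),o=[5.11398284,-1.69982908,-89.68201084])
SC=dict(f=495.9576,c=(273.0766,202.6644),p=np.array([1.04463008,-0.38304724,1.02031519]),o=[38.90888719,0.42580325,57.49449721])
def proj(cam,P):
    q=(np.atleast_2d(P)-cam['p'])@R.from_euler('xyz',cam['o'],degrees=True).as_matrix()
    return np.c_[cam['c'][0]+cam['f']*q[:,0]/-q[:,2], cam['c'][1]+cam['f']*q[:,1]/q[:,2]]
def tf(pose,L):
    L=np.atleast_2d(np.array(L,float)); x,y,a=pose; c,s=np.cos(a),np.sin(a)
    return np.c_[x+c*L[:,0]-s*L[:,1], y+s*L[:,0]+c*L[:,1], L[:,2]]
def fit(obs,x0):
    # obs: list of (cam, local pts, pixels)
    f=lambda p: np.concatenate([(proj(c,tf(p,L))-np.array(px)).ravel() for c,L,px in obs])
    r=least_squares(f,x0,loss='soft_l1'); return r.x,r.fun
def rect(a,b,z): return [[a,b,z],[a,-b,z],[-a,-b,z],[-a,b,z]]  # far+y, far-y, near-y, near+y
E
python3 - <<'E'
from h import *
np.set_printoptions(precision=3,suppress=True)
B=rect(.15,.075,.015); bt=(TOP,B,[(351.5,105.8),(411.3,105.3),(417,227.8),(354.5,228.3)])
bs=(SC,B,[(252.3,359),(190,399.7),(128.3,288.3),(184.3,257.7)])
T=rect(.155,.09,.03); tt=(TOP,T,[(109.3,91),(186.3,98),(172.5,228),(92.5,220)])
ts=(SC,T,[(458,238),(404,268),(331,184),(388,160)])
for o in ([bt],[bs],[bt,bs]): p,f=fit(o,[.53,-.28,0]); print('bay',p,np.degrees(p[2]),f.reshape(-1,2))
for o in ([tt],[ts],[tt,ts]): p,f=fit(o,[.53,.28,0]); print('tray',p,np.degrees(p[2]),f.reshape(-1,2))
p,_=fit([bt,bs],[.53,-.28,0])
for n,l in dict(knob=[-.118,.039,.112],cheekp=[.08,.017,.051],cheekm=[.08,-.017,.051],end=[.136,0,.064]).items(): print(n,tf(p,l),proj(TOP,tf(p,l)),proj(SC,tf(p,l)))
E
```

```text
bay [ 0.535 -0.289  0.018] 1.0096252842207316 [[-0.68  -0.533]
 [ 0.59  -0.122]
 [ 0.14   0.205]
 [-0.076  0.376]]
bay [ 0.537 -0.291  0.027] 1.5752738684993026 [[ 0.82  -0.657]
 [-0.875  0.35 ]
 [-0.957  0.402]
 [ 1.288 -0.313]]
bay [ 0.536 -0.29   0.021] 1.214589265099938 [[-0.501 -0.75 ]
 [ 0.755 -0.552]
 [ 0.756 -0.256]
 [ 0.559  0.139]
 [ 0.84  -0.722]
 [-1.072 -0.129]
 [-0.327 -0.363]
 [ 2.013 -0.736]]
tray [ 0.543  0.287 -0.081] -4.6595632188348395 [[ 0.408 -0.591]
 [-0.211 -0.333]
 [-0.77   0.047]
 [ 0.494  1.111]]
tray [ 0.549  0.288 -0.07 ] -4.003735470903423 [[ 5.46   0.541]
 [-0.222  1.465]
 [ 0.021 -2.811]
 [-1.971 -2.438]]
tray [ 0.545  0.287 -0.082] -4.670396615955355 [[ 0.222 -1.221]
 [-0.407 -0.947]
 [-0.996 -0.604]
 [ 0.278  0.443]
 [ 3.66   0.127]
 [-2.622  0.324]
 [-0.807 -4.157]
 [-2.436 -3.202]]
knob [[ 0.417 -0.253  0.112]] [[381.395 211.027]] [[172.035 250.952]]
cheekp [[ 0.616 -0.271  0.051]] [[379.967 128.762]] [[210.444 339.339]]
cheekm [[ 0.616 -0.305  0.051]] [[394.406 128.664]] [[195.808 348.213]]
end [[ 0.672 -0.287  0.064]] [[387.919 103.415]] [[216.101 363.69 ]]
```

Both meters match the layout. The fitted bay predicts the knob within 1 px in both views: top (381.5,211) and scene (172,251). Next I flip the toggle with shut fingers.

```bash
cat >> h.py <<'E'
BAY=(0.536,-0.290,np.radians(1.1)); TRAY=(0.543,0.287,np.radians(-4.65))
def w(pose,l): return tf(pose,l)[0]
E
python3 - <<'E'
from workcell import env
from h import *
yaw=1.1; ori=[-90,0,yaw]
s=env.read_state()['position']
env.move_straight([s[0],s[1],0.26],rate=0.2)
env.gripper_to(0.0,40)
env.goto(w(BAY,[-.118,.092,.20]),ori)
env.move_straight(w(BAY,[-.118,.092,.100]),rate=.15)
s=env.read_state();print(s['clock'],s['position'],s['force'],s['opening'])
for y in (.07,.06,.05,.04,.03,.02,.01):
    hit=env.move_straight(w(BAY,[-.118,y,.100]),rate=.06,force_limit=35)
    s=env.read_state();print(y,hit,s['force'].round(1),s['opening'])
    if hit: break
env.move_straight(w(BAY,[-.118,.05,.100]),rate=.15)
env.move_straight(w(BAY,[-.118,.06,.22]),rate=.2)
env.gripper_to(1.0)
env.goto(w(BAY,[.012,.0,.22]),ori)
for n in("scene","top","wrist"):
    f=env.grab_frame(n); cv2.imwrite(f"pics/{n}1.png",f["image"])
print(env.read_state()['clock'],f)if 0 else print(env.read_state()['clock'],f['fx'],f['cx'],f['cy'],f['position'],f['orientation'])
E
```

```text
5.225 [ 0.41693394 -0.20068517  0.10062103] [ 0.44475778  0.32391963 -0.54315818] 0.00408842103658861
0.07 False [-0.2 -0.  -0.2] 0.006128365195638233
0.06 False [-0.2  5.1  0.7] 0.002478030093385237
0.05 False [0.5 3.7 1.6] 0.008274516788795733
0.04 False [0.6 1.6 2.3] 0.005456847765558903
0.03 False [-0.  -0.4  0.2] 0.001262660297318649
0.02 False [-0.1  0.7  0.5] 0.0068175266146575835
0.01 False [-0.9  0.4 -1.2] 0.008073316010008795
11.1 325.19226210127806 283.0834991008577 217.12507163847488 [ 0.47644387 -0.29177195  0.38132095] [-1.51741662e+01  1.99054383e-02  9.11257938e+01]
```

View pics/scene1.png

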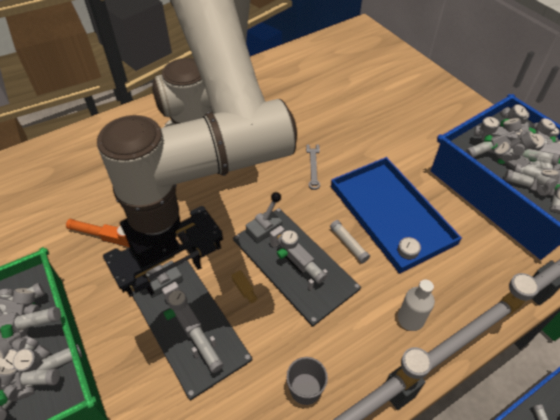

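View pics/wrist1.png

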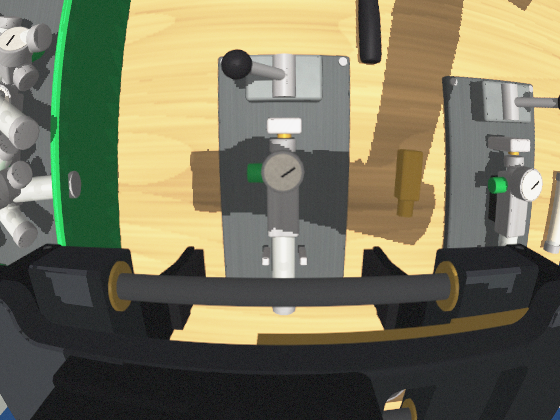

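The long knob has moved to the bay's -y side (wrist (237,65)). The short lever still leans to +y. The meter sits on column ~284, which is centred under the gripper. I'll grip 7 mm above the grip point so the fingertips clear the tray floor.

Run:
```python
from workcell import env
from h import *
env.gripper_to(1.0)
h1=env.move_straight(w(BAY,[.012,.0,.06]),rate=.15,force_limit=12)
h2=env.move_straight(w(BAY,[.012,.0,.039]),rate=.06,force_limit=12)
print(h1,h2,env.read_state()['position'])
env.gripper_to(0.0,50)
s=env.read_state();print(s['clock'],s['opening']*87,s['force'].round(1),s['position'])
if .25<s['opening']<.45:
    env.move_straight(w(BAY,[.012,.0,.14]),rate=.07,force_limit=25)
    s=env.read_state();print(s['clock'],s['opening']*87,s['force'].round(1),s['wrist_torque'].round(2),s['position'])
for n in("scene","wrist"):
    f=env.grab_frame(n); cv2.imwrite(f"pics/{n}2.png",f["image"])
```

```text
False False [ 0.54775577 -0.2897621   0.03847329]
13.9833 31.665762326893894 [ 0.1 -0.6  0.5] [ 0.54799092 -0.28983984  0.03899281]
15.575 31.54333383031227 [-0.4 -0.1 -6.1] [-0.02 -0.03 -0.04] [ 0.54764487 -0.28964415  0.13933475]
```

View pics/scene2.png

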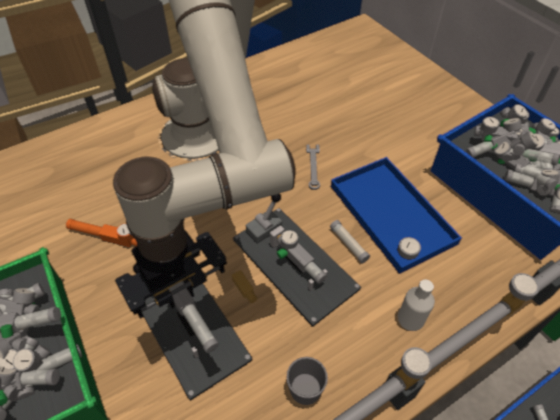

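View pics/wrist2.png

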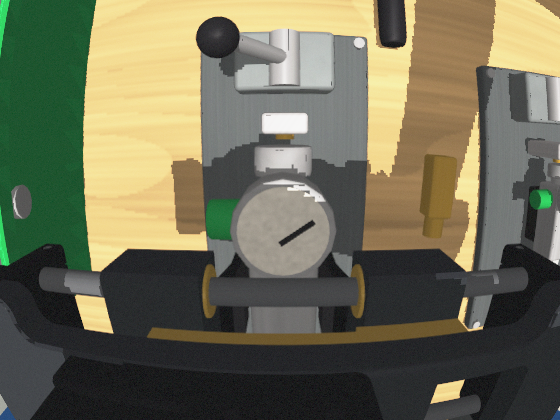

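Held level: opening 31.5 mm, about 6 N of weight, gauge centred. Now carry it to the tray.

Run:
```python
from workcell import env
from h import *
o=[-90,0,-4.65]
env.move_straight(w(BAY,[.012,.0,.27]),rate=.15)
env.move_straight(w(TRAY,[-.060,0,.27]),o,rate=.15)
env.move_straight(w(TRAY,[-.060,0,.06]),rate=.12)
s=env.read_state();print(s['clock'],s['opening']*87,s['force'].round(1),s['wrist_torque'].round(2),s['position'])
for n in("scene","wrist","top"):
    f=env.grab_frame(n); cv2.imwrite(f"pics/{n}3.png",f["image"])
    if n!="wrist":continue
    print(f['fx'],f['cx'],f['cy'],f['position'],f['orientation'])
```

```text
22.6417 31.77623557106086 [-0.6 -0.1 -6.1] [-0.05  0.    0.03] [0.4835904  0.2922389  0.06074465]
325.19226210127806 283.0834991008577 217.12507163847488 [0.41272799 0.29691552 0.22172562] [-1.52512680e+01 -3.92752614e-02  8.53775016e+01]
```

View pics/scene3.png

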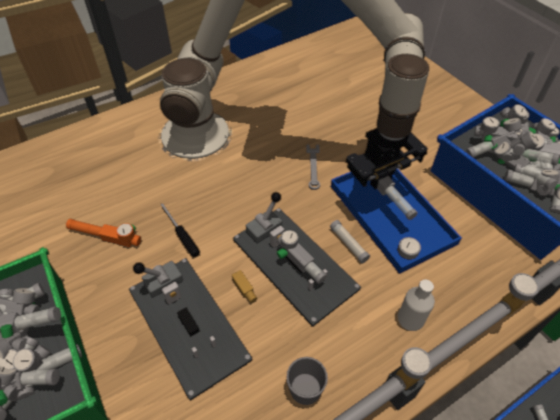

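View pics/wrist3.png

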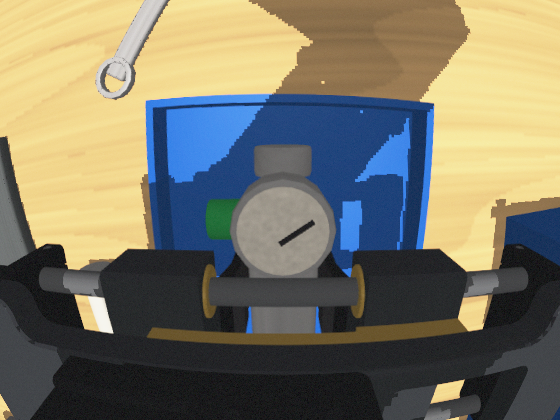

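Tube and dial are upright in the jaws. The tray walls, at columns 150 and 434, put the tray centre about 4 mm further to +y, so I shift by that and lower it slowly.

Run:
```python
from workcell import env
from h import *
T=lambda z:w(TRAY,[-.060,.004,z])
env.move_straight(T(.06),rate=.05)
h0=env.move_straight(T(.020),rate=.06,force_limit=6)
h=env.move_straight(T(.006),rate=.015,force_limit=2.5) if not h0 else None
s=env.read_state();print(h0,h,s['clock'],s['force'].round(1),s['wrist_torque'].round(2),s['position'])
for n in("scene",):
    f=env.grab_frame(n); cv2.imwrite(f"pics/{n}4.png",f["image"])
```

```text
False True 24.5667 [-0.9  0.4  6.4] [-0.03  0.17 -0.  ] [0.48342728 0.29575126 0.00896929]
```

Run:
```python
from workcell import env
from h import *
env.gripper_to(0.7)
s=env.read_state();print(s['clock'],s['force'].round(1),s['opening'])
p=s['position']
env.move_straight([p[0],p[1],.13],rate=.06,force_limit=15)
env.move_straight([p[0],p[1],.25],rate=.15)
f=env.grab_frame("wrist"); cv2.imwrite("pics/wrist5.png",f["image"])
env.goto([.40,-.05,.33],[-90,0,0])
for n in("scene","top"):
    f=env.grab_frame(n); cv2.imwrite(f"pics/{n}5.png",f["image"])
    print(n,[(round(d["score"],2),d["xyz"]) for d in env.search_frame(f,"meter_long_grip")])
print(env.read_state()['clock'],env.read_state()['force'].round(1))
```

```text
25.4167 [-0.5  0.3 -0.1] 0.6971116688945055
scene [(0.96, [0.2339, -0.34, 0.0272]), (0.63, [0.4985, 0.285, 0.0333])]
top [(0.82, [0.5629, 0.2853, 0.0318]), (0.63, [0.2259, -0.3388, 0.0257])]
30.175 [-0.2 -0.4  1.1]
```

View pics/scene5.png

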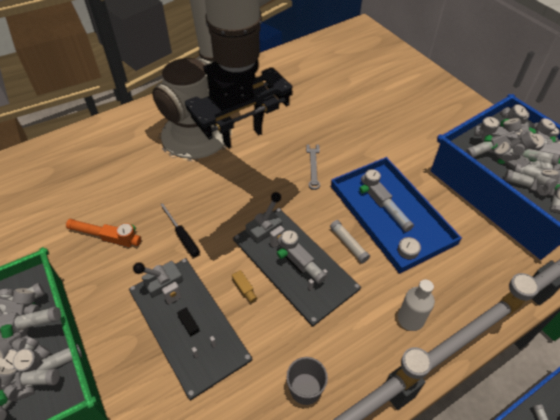

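View pics/wrist5.png

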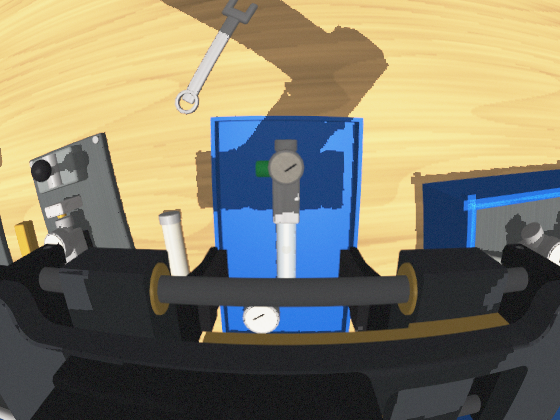

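View pics/top5.png

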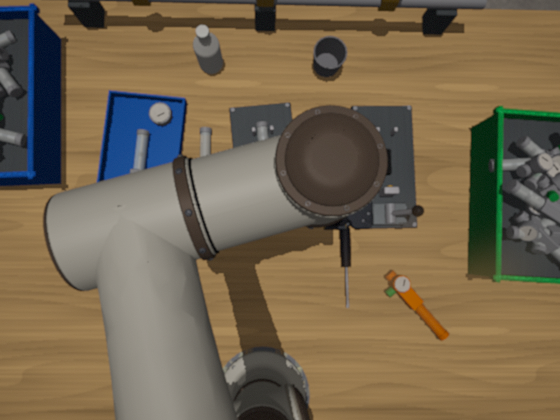

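The meter lies lengthwise in the tray, dial up (scene (373,178) to (408,225)). It is clear of the walls and of the loose gauge at (409,246). The long toggle is off (scene (139,268)), and the short bay is unchanged with its knob at (276,198). I'm handing in.

Run:
```python
from workcell import env
print(env.close_job())
```

```text
the job is handed in; nothing more can be done
None
```

The job is done and handed in at about 30 s of the 59 s allowed; no verdict was reported.

**What I did:** I flipped the long bay's toggle with shut fingers, and the force readings peaked at about 5 N between steps. I checked in the wrist and scene pictures that it had snapped to the bay's -y side. Only then did I lift the long-tube flowmeter straight up, level and gripped at 31.5 mm. I set it down in the tray at 15 mm/s. Contact came at the expected height, with about 12 N pressing down before I let go.

**Last checks:**
- **Flowmeter:** it lies flat and dial up, lengthwise in the tray's free end, clear of the walls and the loose gauge.
- **Other bay:** the short flowmeter and its toggle look unchanged.
- **Robot:** it stands clear, touching nothing.

**Disagreements:**
- **Tray position:** the fitted tray pose and the wrist picture differed by about 4 mm sideways. I went with the wrist picture.
- **Orange look-alike:** the detector kept reporting it as the flowmeter, scoring it above the real one in both scene pictures. I ruled it out by colour.

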